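# Reset the tripped cutout on the kitchen power box

### The job

The food processor has tripped its cutout on the counter power box: of the two upright T-handled levers, its lever is the one standing about half-way, while the other leans fully to the ON side. Reset it as one resets a breaker: nudge the tripped lever fully OFF, away from the side the other lever leans to, until it is felt to come up against its stop, then throw it fully ON and let go. Push it gently with the fingers rather than gripping it, never leaning on it with more than about 15 N, and leave the other lever and the things on the counter alone.

Things in the scene. Friction and masses are not known exactly. Their poses are not given: they have to be found in the camera images.
- trip_lever (a joint): tripped lever's angle (rad): 0 upright, + leaning to ON (+x of its unit), - to OFF; starts within 0.08 of upright, stays where left (under 2 N at the handle moves it). A hidden catch blocks it at +0.08 to +0.42 until reset. Going OFF it stiffens (4 to 8 N) while camming the catch away, to a firm stop at -0.28 to -0.65, different each time; only in the last 0.03 to 0.1 before it is the catch cleared. ON stop: +0.60.
- live_lever (a joint): angle (rad) of the other, identical lever, same meaning; it starts ON, at 0.56 to 0.60, and stays there
- trip_bar (a point): centre of the tripped lever's white T-handle: a round bar 16 mm in diameter and 30 mm long, level, along its unit's y, on a 10 mm round steel stem, 95 mm from the pivot
- trip_pivot (a point): point on the tripped lever's turning axis, in the middle of the unit, 62 mm above the counter (95 mm below the handle's centre when upright)
- live_bar (a point): centre of the other lever's T-handle, same shape
- trip_unit: the tripped lever's grey housing, 110 (x) by 66 (y) by 54 mm, fixed on the power box's plate; origin in the centre of its underside, 12 mm above the counter; x points from OFF to ON, y along the handle, z up. Top 66 mm above the counter, raised slot edges to 70 mm
- live_unit: the other lever's housing, identical and fixed, 100 mm beside the first along y (either side) and turned alike
- power_base: white plate under both units, 150 (x) by 230 (y) by 12 mm, fixed to the counter; origin in the centre of its underside
- pusher: clear plastic feed-tube pusher, an open tube cup standing loose, 54 mm in diameter, 120 mm tall; origin under its centre
- mug: white mug standing loose, 80 mm in diameter, 90 mm tall; origin under its centre
- disc: loose flat steel slicing disc, 150 mm in diameter, 6 mm thick, lying on the counter; origin under its centre

How it is judged:
By the outcome, as a careful person would: the job done as asked, in the order asked, and still so for the second after the job is handed in, with the robot touching nothing.
It also fails if it takes over 51 s, if anything falls off the work surface, if the arm or the gripper's body presses on something with over 40 N, if the wrist force passes 120 N, or if a joint passes its speed limit or range.

### The arm

A 6-joint arm with a two-finger parallel gripper is mounted at the origin on the work surface. World frame = base frame: x ahead of the robot, y to its left, z up, the work surface at z = 0. Lengths are in mm, angles in rad, forces in N, time in s.
With the tool pointing down it reaches from about 375 to 825 mm from the base axis. Payload 5.5 kg.
Tool frame: the origin (TCP) lies where the fingers leave the gripper's body, on its centre line; the fingertips stand 73 mm ahead of it and the grasp point (between the pads) lies 54 mm ahead of it (ctrl.tcp_to_grasp is the distance from the TCP to the grasp point, in mm); z points along the fingers, x is the direction in which the jaws open and shut, and the axes are right-handed (so a half turn about z gives the same grasp; the last joint's range is limited). The gripper opens to 85 mm and grips with 20 to 120 N. Pads are 22 mm wide; open, the fingers measure 114 mm over their backs; the gripper's body (76 mm by 85 mm) begins 54 mm behind the grasp point. The pads swing forward as they close: fully open they stand 13 mm farther back than shut.
Start: joints at [1.262, 0.314, -0.047, 1.21, 0, 1.571], TCP at [182.346, 571.616, 303.899] pointing down, gripper open.
Joint ranges: [-2.67, 2.67], [-0.69, 1.73], [-1.03, 1.25], [-2.08, 2.16], [-1.42, 1.45], [-3.14, 3.14]. Speed limits (rad/s): [2.39, 2.39, 3.01, 3.14, 3.14, 3.14].

### API

Orientations are given as a 3x3 rotation matrix whose columns are the frame's x, y, z axes.
In Python, from workcell import get_obs, vision, order, finder, ctrl gives the robot as it stands.
- The arm moves only by the tool send_rows, never from a script. Its arguments are lists of equal length, an entry for each row: "claw": the gripper command: -1 is shut, 1 is fully open, values between are in proportion; "xyz": the shift along the tool's x, y, z in m, a list of three; "twist": the turn about the tool's z in degrees. A call has 1 to 8 rows; each row is the pose to reach, as a shift and turn from the pose measured when the call began, along the tool's axes at that moment; what a row does not reach only later rows make up. A row lasts 1/8 s, in which the tool goes at most 62.5 mm and 10.7 degrees, less where a joint would pass 70% of its speed; a pose out of reach is approached as far as the arm can. A call with a gripper value outside its range is refused whole. The fingers move at their own pace and stop on an object; "newtons" is the grip in N (left out, the last holds). Time passes only in rows, so rows that repeat a pose let the fingers close. It gives the time, the measured TCP pose, the force and the opening at its end, in the units of the state.
- get_obs(): the state, without advancing time (a new reading comes with each control period).
- vision.grab_frame(name): name is "scene" or "side" or "wrist"; returns a dict with "pixels" (384x512x3 uint8, red, green, blue), "depth" (384x512 float32, mm along the optical axis (not along the pixel's ray), 0 where there is no reading), "K" (3x3 intrinsics, pixels), "extrinsics" (4x4, takes a point from camera to world coordinates); the wrist camera has in their place "T_tool_cam" (4x4, takes a point from camera to tool coordinates, whose origin is the TCP and whose axes are the tool frame's). Camera axes: x right, y up, looking along -z (the intrinsics and any distortion apply to the point x, -y, -z); pixel columns grow to the right and rows downward; lengths in mm; the calibration is good to about 2 mm. The wrist camera is an equidistant fisheye: a pixel r from the principal point sees the ray r / f radians off the axis. A picture is of the moment at which its call begins: read the wrist's pose just before it.
- order.close_job(): hands the job in, once; it reports no verdict.
Trained networks look in a picture, given as the dict that the camera call returned (one of the last four; its "shot" number tells which), for a name from the list of things; names that differ only in an ending like _2 or _b are one class to them, and where a whole thing is asked for, a point or a joint stands for the part that bears it (a point fixed in the world has none). Each returns a list of dicts, best first, with "p" (0 to 1); they miss things now and then, are a little off and sometimes report something else, mostly with a low value. They report only what shows in the picture. A call takes as long as a camera call.
- finder.find_in(query, picture): "bbox" ([left, top, right, bottom] in pixels, round what is visible of it).
- finder.cut_out(query, picture): "region" (384x512 bool, what is visible of it) and "bbox" ([left, top, right, bottom] in pixels, round what is visible of it).
- finder.spot_point(query, picture): "point" ([column, row] in pixels: a listed point, or the origin of a listed thing).
The state is a dict: "time_s": time; "joint_pos": joint angles; "joint_vel": joint speeds; "joint_torque": joint torques, N m; "ee_pos": TCP position; "tool_rot": TCP orientation; "ft_force": force on the tool from outside, world axes, zero at the start; "ft_torque": the same for the moment, N m; "width": finger opening in mm.
Only numpy, scipy, OpenCV 4.12 (cv2) and the standard library are available. Lean on these libraries where they do the work, as an engineer would, in place of code of your own. Each camera call takes 0.05 s, during which the arm holds its last target.

## Working session

There is one attempt and no reset: what is moved stays moved. The work goes in short steps, Python scripts to look and compute and a tool call to move; the robot and the scene stay as the last step left them, time stands still between calls to the robot, and variables do not carry over. Pictures are saved under pics/ and viewed, and the job is handed in when it is done.

Besides the shell and the picture viewer there is one more tool, called as a command line: name --pt "numbers of a row" for each row, then --argument value for the rest. send_rows: Moves the arm, as the interface text tells. Its arguments: {"type":"object","properties":{"claw":{"type":"array","items":{"type":"number"}},"xyz":{"type":"array","items":{"type":"array","items":{"type":"number"}}},"twist":{"type":"array","items":{"type":"number"}},"newtons":{"type":"number"}},"required":["claw","xyz","twist"]}

```bash
ls; mkdir -p pics
python3 - <<'E'
from workcell import get_obs, vision, order, finder, ctrl
import cv2,numpy as np
o=get_obs()
for k,v in o.items(): print(k,np.round(np.array(v),3).tolist())
print(ctrl.tcp_to_grasp)
for n in ["scene","side","wrist"]:
    f=vision.grab_frame(n)
    cv2.imwrite(f"pics/{n}0.png",f["pixels"][:,:,::-1])
    np.savez(f"pics/{n}0.npz",**{k:v for k,v in f.items() if isinstance(v,np.ndarray)})
    print(n,[k for k in f],np.round(f["K"],1).tolist(),np.round(f.get("extrinsics",f.get("T_tool_cam")),3).tolist())
    for q in ["trip_bar","trip_pivot","live_bar","trip_unit","live_unit","power_base","pusher","mug","disc"]:
        try:
            r=finder.spot_point(q,f); print(q,[(np.round(x["point"],1).tolist(),round(x["p"],2)) for x in r[:3]])
        except Exception as e: print(q,e)
E
```

```text
pics
time_s 0.0
joint_pos [1.262, 0.314, -0.048, 1.21, 0.0, 1.571]
joint_vel [-0.002, 0.001, 0.001, -0.002, -0.002, 0.001]
joint_torque [0.001, -53.958, 33.975, 0.019, -0.0, 0.0]
ee_pos [182.208, 571.184, 303.037]
tool_rot [[0.304, 0.953, -0.001], [0.953, -0.304, -0.002], [-0.002, -0.0, -1.0]]
ft_force [0.516, -0.09, 0.156]
ft_torque [0.026, 0.014, -0.059]
width 85.721
53.900000000000006
scene ['pixels', 'depth', 'K', 'extrinsics', 'shot'] [[360.4, 0.0, 249.0], [0.0, 360.4, 194.0], [0.0, 0.0, 1.0]] [[0.464, -0.729, 0.503, 981.713], [0.886, 0.38, -0.267, -165.937], [0.003, 0.569, 0.822, 733.279], [0.0, 0.0, 0.0, 1.0]]
trip_bar [([238.6, 174.0], 0.83)]
trip_pivot [([234.6, 202.4], 0.85)]
live_bar [([185.8, 206.2], 0.45)]
trip_unit [([234.8, 215.2], 0.59)]
live_unit [([193.4, 216.9], 0.68)]
power_base [([216.2, 217.1], 0.71)]
pusher [([305.1, 225.2], 0.85)]
mug [([214.9, 281.1], 0.8), ([235.9, 216.0], 0.64), ([190.4, 213.7], 0.21)]
disc [([115.7, 224.0], 0.85)]
side ['pixels', 'depth', 'K', 'extrinsics', 'shot'] [[462.8, 0.0, 253.5], [0.0, 462.8, 191.5], [0.0, 0.0, 1.0]] [[-0.995, 0.076, -0.063, 537.137], [-0.095, -0.591, 0.801, 917.839], [0.023, 0.803, 0.595, 770.773], [0.0, 0.0, 0.0, 1.0]]
trip_bar [([266.7, 176.2], 0.74)]
trip_pivot [([226.0, 194.0], 0.69), ([221.6, 258.0], 0.58)]
live_bar [([266.4, 154.0], 0.61)]
trip_unit [([264.1, 222.4], 0.6)]
live_unit [([281.4, 201.2], 0.91)]
power_base []
pusher [([224.0, 256.6], 0.78)]
mug [([227.6, 197.3], 0.96)]
disc [([310.0, 168.0], 0.64)]
wrist ['pixels', 'depth', 'K', 'T_tool_cam', 'shot'] [[297.3, 0.0, 253.1], [0.0, 297.3, 193.3], [0.0, 0.0, 1.0]] [[1.0, 0.0, -0.001, -0.184], [-0.0, -0.947, -0.32, -82.823], [-0.001, 0.32, -0.947, -70.011], [0.0, 0.0, 0.0, 1.0]]
trip_bar []
trip_pivot []
live_bar []
trip_unit []
live_unit []
power_base []
pusher []
mug []
disc [([7.1, 352.1], 0.88)]
```

View pics/scene0.png

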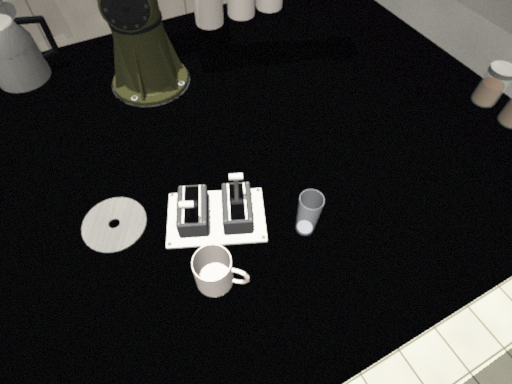

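View pics/side0.png

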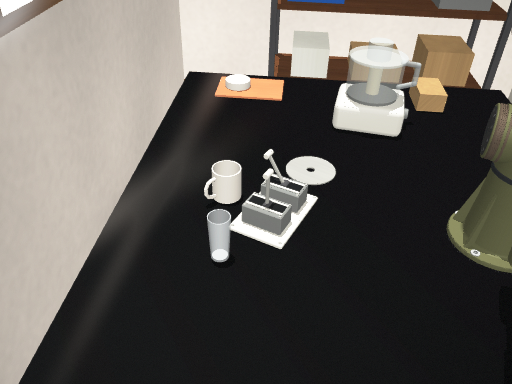

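The scene view shows the tripped lever upright at about (237,177), on the right-hand unit. The live one leans towards the camera at (187,204). The mug is at (214,272), the pusher at (310,212) and the disc at (114,224). The side view agrees: ON is to the left there, roughly world +x. Next I'll measure.

```bash
cat > h.py <<'E'
import numpy as np,cv2
def cloud(d):
    K=d["K"];E=d["extrinsics"];dep=d["depth"]
    v,u=np.mgrid[0:384,0:512]
    x=(u-K[0,2])/K[0,0]*dep;y=-(v-K[1,2])/K[1,1]*dep
    p=np.stack([x,y,-dep,np.ones_like(dep)],-1)@E.T
    p=p[...,:3];p[dep==0]=np.nan
    return p
def ray(d,uv):
    K=d["K"];E=d["extrinsics"]
    r=np.array([(uv[0]-K[0,2])/K[0,0],-(uv[1]-K[1,2])/K[1,1],-1.0])
    return E[:3,3],E[:3,:3]@r
def atz(d,uv,z):
    c,r=ray(d,uv);return c+r*(z-c[2])/r[2]
def tri(d1,u1,d2,u2):
    a,r=ray(d1,u1);b,s=ray(d2,u2)
    M=np.stack([r,-s],1);t=np.linalg.lstsq(M,b-a,rcond=None)[0]
    p=a+r*t[0];q=b+s*t[1];return (p+q)/2,np.linalg.norm(p-q)
def proj(d,p):
    E=np.linalg.inv(d["extrinsics"]);q=E[:3,:3]@np.asarray(p)+E[:3,3];K=d["K"]
    return np.array([K[0,0]*q[0]/-q[2]+K[0,2],-K[1,1]*q[1]/-q[2]+K[1,2]])
E
python3 - <<'E'
from h import *
S={k:dict(np.load(f"pics/{k}0.npz")) for k in("scene","side")}
for k,box in (("scene",(155,165,340,300)),("side",(195,140,345,270))):
    x0,y0,x1,y1=box
    im=S[k]["pixels"][y0:y1,x0:x1,::-1]
    cv2.imwrite(f"pics/{k}0c.png",cv2.resize(im,None,fx=4,fy=4,interpolation=cv2.INTER_CUBIC)[:600])
    p=cloud(S[k]); 
    m=np.zeros(p.shape[:2],bool);m[y0:y1,x0:x1]=1
    z=p[...,2]
    for lo,hi in((-3,3),(9,15),(63,72),(72,115),(115,135),(135,175)):
        q=p[m&(z>lo)&(z<hi)]
        print(k,lo,hi,len(q),np.round(np.median(q,0),0) if len(q) else "", np.round(q.min(0)) if len(q) else "",np.round(q.max(0)) if len(q) else "")
print("trip_bar",tri(S["scene"],(237,177),S["side"],(266.7,175)))
print("pivot scene",atz(S["scene"],(234.6,202.4),62))
print("live_bar",tri(S["scene"],(185.8,205),S["side"],(268,154.5)))
for n,a,b in(("mug",(214.9,281.1),(227.6,197.3)),("pusher",(305,225),(224,257)),("disc",(115.7,224),(310,168))):
    print(n,atz(S["scene"],a,0),atz(S["side"],b,0))
E
```

```text
scene -3 3 15672 [661.  61.   0.] [ 338. -222.   -3.] [852. 324.   3.]
scene 9 15 2625 [583. -32.  12.] [ 446. -161.    9.] [733. 151.  15.]
scene 63 72 2381 [570. -38.  67.] [ 478. -134.   63.] [742. 166.  72.]
scene 72 115 1174 [679. -48.  88.] [ 537. -134.   72.] [739. 167. 115.]
scene 115 135 178 [670. 135. 119.] [575.  13. 115.] [702. 169. 135.]
scene 135 175 263 [584.   4. 150.] [ 569. -109.  135.] [596.  32. 168.]
side -3 3 11083 [555. -42.   1.] [ 347. -447.   -3.] [836. 192.   3.]
side 9 15 1205 [544.  42.  12.] [ 390. -310.    9.] [729. 167.  15.]
side 63 72 1400 [562. -11.  68.] [ 475. -132.   63.] [740. 169.  72.]
side 72 115 1124 [673.  21.  88.] [ 498. -135.   72.] [736. 171. 115.]
side 115 135 209 [662. 126. 120.] [562. -91. 115.] [699. 171. 135.]
side 135 175 166 [577.  12. 151.] [ 563. -108.  135.] [594.  34. 168.]
trip_bar (array([578.22295477,  19.46466532, 154.13434235]), np.float64(1.5013952670967916))
pivot scene [576.24681793  12.56029394  62.        ]
live_bar (array([582.82667944, -95.82950236, 138.92699626]), np.float64(1.958465558520654))
mug [698.47729187 -96.5662065    0.        ] [686.59168471 -84.21012251   0.        ]
pusher [671.4774464  146.88023512   0.        ] [6.62568067e+02 1.45754026e+02 1.13686838e-13]
disc [ 464.60371651 -244.11878049    0.        ] [ 460.5142542  -260.25360603    0.        ]
```

View pics/scene0c.png

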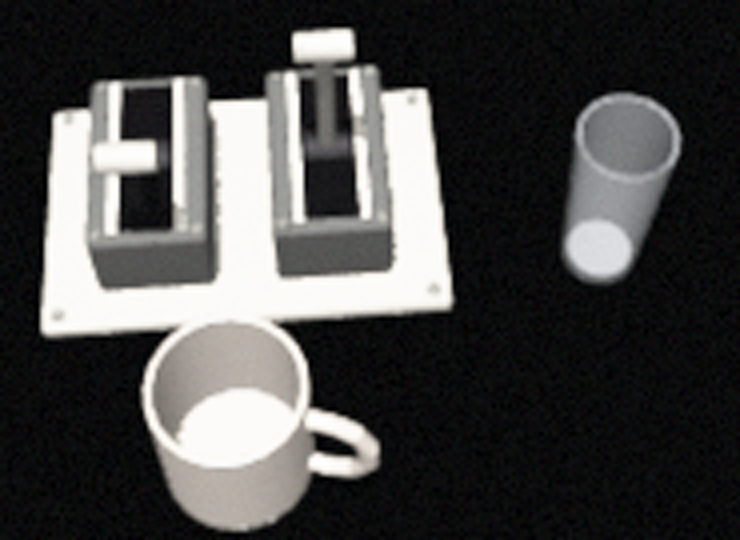

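View pics/side0c.png

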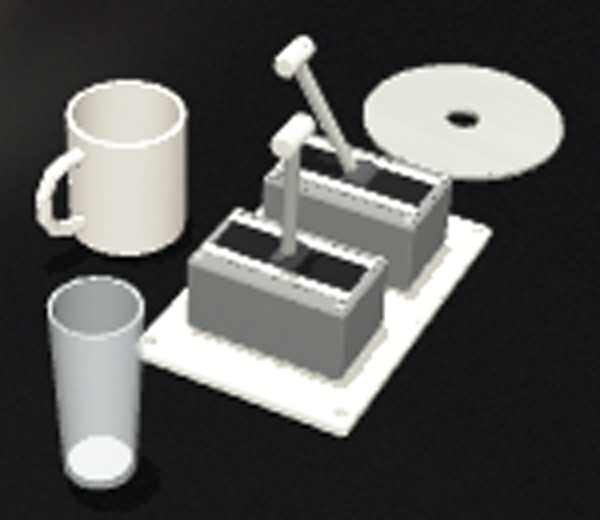

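Run:
```python
from h import *
S={k:dict(np.load(f"pics/{k}0.npz")) for k in("scene","side")}
P=[]
for k in S:
    p=cloud(S[k]);z=p[...,2]
    for name,lo,hi,bx in(("tops",64,68.5,(450,640,-140,80)),("plate",9,15,(450,680,-170,130))):
        m=(z>lo)&(z<hi)&(p[...,0]>bx[0])&(p[...,0]<bx[1])&(p[...,1]>bx[2])&(p[...,1]<bx[3])
        q=p[m][:,:2].astype(np.float32)
        # keep largest component
        n,l,st,_=cv2.connectedComponentsWithStats(m.astype(np.uint8))
        for i in range(1,n):
            if st[i,4]>80:
                q=p[l==i][:,:2].astype(np.float32);print(k,name,st[i,4],[np.round(c,1) for c in cv2.minAreaRect(q)])
    # bar pts
    for nm,(cx,cy) in(("trip",(578,19)),("live",(590,-93))):
        m=(z>(140 if nm=="trip" else 120))&(np.hypot(p[...,0]-cx,p[...,1]-cy)<45)&(z<170)
        q=p[m];print(k,nm,len(q),np.round(q.mean(0),1),np.round(np.percentile(q,[5,95],axis=0),1).tolist())
```

```text
scene tops 762 [array([577. ,  17.9]), array([ 64.8, 109. ]), np.float64(66.6)]
scene tops 783 [array([537.7, -73.9]), array([ 65. , 109.8]), np.float64(67.5)]
scene plate 2515 [array([557.3, -27.9]), array([229.3, 151.1]), np.float64(66.8)]
scene trip 129 [580.6  17.  160.2] [[572.1, 4.6, 145.3], [587.9, 28.9, 165.5]]
scene live 127 [586.8 -94.1 147.3] [[578.2, -106.8, 141.1], [594.0, -81.4, 150.8]]
side tops 251 [array([524.2, -66.3]), array([67.4, 85.6]), np.float64(64.8)]
side tops 366 [array([574.9,  20.7]), array([ 68.2, 108.1]), np.float64(67.1)]
side plate 1025 [array([555.2, -25.5]), array([233.8, 150.3]), np.float64(66.7)]
side trip 87 [574.6  22.6 159.9] [[565.6, 7.0, 145.8], [583.8, 32.9, 166.1]]
side live 96 [578.3 -88.3 140.7] [[567.7, -103.4, 122.3], [589.9, -77.4, 150.9]]
```

The unit centre comes out at about (576,19). Its x axis (ON) is (0.92,-0.39) and it has a yaw of -23°. With a 5.5° twist, tool y lines up with unit x. I'll move over with the fingers shut to the ON side of the handle, staying high.

send_rows --claw '[-1,-1,-1,-1,-1,-1,-1,-1]' --pt "-0.032 0.046 0" --pt "-0.064 0.092 0" --pt "-0.096 0.138 0" --pt "-0.128 0.184 0" --pt "-0.16 0.23 0" --pt "-0.192 0.276 0" --pt "-0.224 0.322 0" --pt "-0.256 0.368 0" --twist '[1,2,3,4,5,5.5,5.5,5.5]' --newtons 20

```text
time_s: 2.5
ee_pos: [456.1, 214.4, 304.2]
tool_rot: [[0.394, 0.919, 0.001], [0.919, -0.394, 0.0], [0.001, 0.0, -1.0]]
ft_force: [0.7, 0.6, -0.1]
width: 0.2
```

send_rows --claw '[-1,-1,-1,-1,-1,-1,-1,-1]' --pt "-0.025 0.045 0" --pt "-0.05 0.09 0" --pt "-0.075 0.135 0" --pt "-0.1 0.18 0" --pt "-0.12 0.215 0" --pt "-0.132 0.237 0" --pt "-0.132 0.237 0" --pt "-0.132 0.237 0" --twist '[0,0,0,0,0,0,0,0]'

```text
time_s: 3.5
ee_pos: [621.6, 0.1, 304.1]
tool_rot: [[0.394, 0.919, 0.0], [0.919, -0.394, 0.001], [0.001, -0.0, -1.0]]
ft_force: [0.3, -0.6, 0.3]
width: -0.1
```

```bash
cat > look.py <<'E'
import sys
from h import *
from workcell import get_obs, vision, finder
def look(tag,nets=True):
    o=get_obs();S={}
    for k,box in (("scene",(155,110,340,245)),("side",(195,95,345,245))):
        f=vision.grab_frame(k);S[k]=f
        x0,y0,x1,y1=box
        cv2.imwrite(f"pics/{k}{tag}.png",cv2.resize(f["pixels"][y0:y1,x0:x1,::-1],None,fx=4,fy=4,interpolation=cv2.INTER_CUBIC))
    f=vision.grab_frame("wrist");cv2.imwrite(f"pics/wrist{tag}.png",f["pixels"][:,:,::-1])
    print(round(o["time_s"],2),np.round(o["ee_pos"],1),"F",np.round(o["ft_force"],1),o["width"])
    C=np.array([576,19.3]);X=np.array([.919,-.394]);Y=np.array([.394,.919])
    print("tcp unit x,y",np.round([X@(o["ee_pos"][:2]-C),Y@(o["ee_pos"][:2]-C)],1))
    if nets:
        pts={}
        for k in S:
            r=finder.spot_point("trip_bar",S[k]);
            if r: pts[k]=r[0]["point"];print(k,np.round(r[0]["point"],1),round(r[0]["p"],2))
        if len(pts)==2:
            p,e=tri(S["scene"],pts["scene"],S["side"],pts["side"]);d=p[:2]-C
            print("bar",np.round(p,1),"err",round(e,1),"unit",np.round([X@d,Y@d],1),"ang",round(float(np.arctan2(X@d,p[2]-62)),3))
    for k in S:
        p=cloud(S[k]);z=p[...,2]; q=(p[...,:2]-C); ux=q@X;uy=q@Y
        m=(z>128)&(z<172)&(abs(uy)<22)&(abs(ux)<75)
        print(k,"pts",m.sum(),np.round(np.nanmedian(ux[m]),1) if m.any() else "")
    return S
if __name__=="__main__": look(sys.argv[1])
E
python3 look.py 1
```

```text
3.5 [6.216e+02 1.000e-01 3.041e+02] F [ 0.3 -0.6  0.3] -0.1069593480562575
tcp unit x,y [49.4  0.3]
scene [234.8 174.2] 0.76
side [262.3 174.6] 0.81
bar [582.2  18.7 159.3] err 14.0 unit [6.  1.9] ang 0.061
scene pts 107 6.4
side pts 107 -3.1
```

View pics/scene1.png

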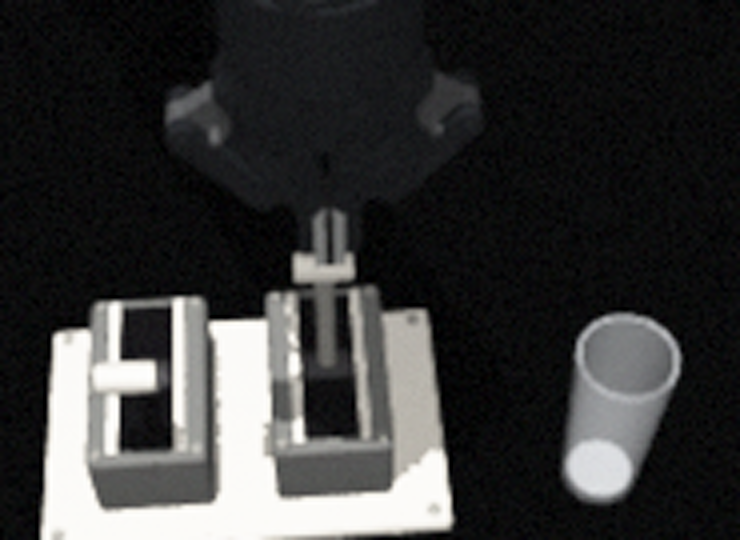

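View pics/side1.png

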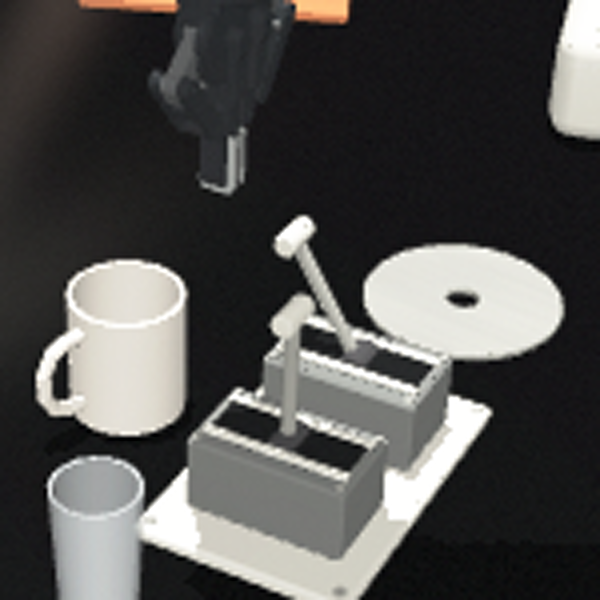

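View pics/wrist1.png

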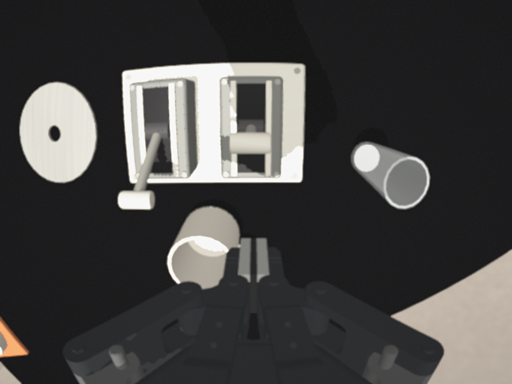

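The wrist view shows the shut fingertips at (253,240) and the T-bar at (250,143), lined up sideways. Knuckles and body clear everything. I'll go down beside the handle on the ON side.

send_rows --claw '[-1,-1,-1,-1,-1]' --pt "0 0 0.03" --pt "0 0 0.06" --pt "0 0 0.09" --pt "0 0 0.09" --pt "0 0 0.09" --twist '[0,0,0,0,0]'

```text
time_s: 4.38
ee_pos: [622.2, 0.8, 215.7]
tool_rot: [[0.392, 0.92, 0.002], [0.92, -0.392, 0.001], [0.001, 0.002, -1.0]]
ft_force: [0.7, -0.9, -0.0]
width: -0.2
```

```bash
python3 look.py 2
python3 - <<'E'
import cv2,numpy as np
a=cv2.imread('pics/scene2.png');b=cv2.imread('pics/side2.png')
a=cv2.resize(a,(400,292));b=cv2.resize(b,(400,400))
c=np.zeros((400,800,3),np.uint8);c[:292,:400]=a;c[:,400:]=b;cv2.imwrite('pics/both2.png',c)
E
```

```text
4.38 [622.2   0.8 215.7] F [ 0.7 -0.9 -0. ] -0.15246025723673362
tcp unit x,y [49.7  1.2]
side [268.1 175.1] 0.68
scene pts 101 60.3
side pts 193 3.6
```

View pics/both2.png

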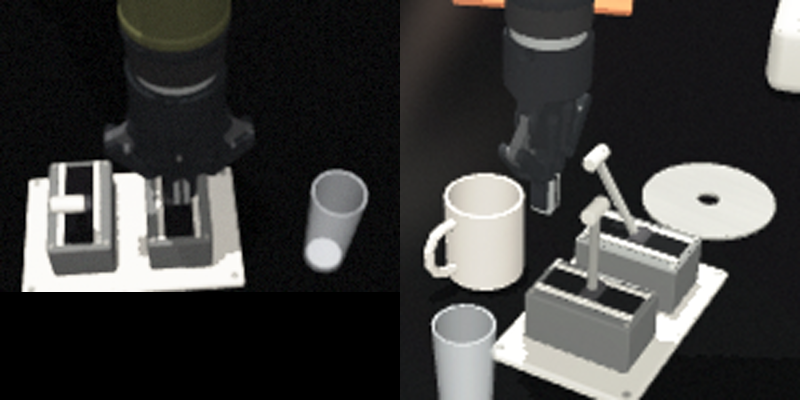

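Run:
```python
from h import *
S=dict(np.load("pics/side0.npz"))
from workcell import vision
for z in (130,142.7,150): print(z,proj(S,(622.2,0.8,z)))
f=vision.grab_frame("side");p=cloud(f)
C=np.array([576,19.3]);X=np.array([.919,-.394]);Y=np.array([.394,.919])
z=p[...,2];q=p[...,:2]-C;ux=q@X;uy=q@Y
m=(z>100)&(z<185)&(abs(uy)<25)&(ux>25)&(ux<80)
print(m.sum(),z[m].min(),np.percentile(z[m],[1,5,50]),np.percentile(ux[m],[1,50,99]),np.percentile(uy[m],[1,50,99]))
m=(z>140)&(z<170)&(abs(uy)<25)&(abs(ux)<20)
print(m.sum(),np.percentile(z[m],[1,50,99]),np.percentile(ux[m],[1,50,99]),np.percentile(uy[m],[1,50,99]))
```

```text
130 [248.49821198 177.70997127]
142.7 [248.58787004 173.37778076]
150 [248.63995859 170.86091292]
126 143.90733308672532 [144.97985199 146.63107026 165.21760896] [36.70863109 42.13120701 56.21914655] [-6.6564274  10.08999128 17.33679742]
88 [140.68011496 161.69503863 167.66422089] [-8.76104367 -3.02985364  5.20313245] [-16.37901204   3.21384764  14.28812244]
```

send_rows --claw '[-1,-1,-1,-1,-1,-1]' --pt "0 -0.005 0.006" --pt "0 -0.012 0.006" --pt "0 -0.018 0.006" --pt "0 -0.02 0.006" --pt "0 -0.022 0.006" --pt "0 -0.024 0.006" --twist '[0,0,0,0,0,0]'

```text
time_s: 5.42
ee_pos: [600.1, 9.9, 209.5]
tool_rot: [[0.393, 0.92, 0.003], [0.92, -0.393, 0.001], [0.001, 0.002, -1.0]]
ft_force: [-0.1, 0.2, 0.7]
width: 0.2
```

send_rows --claw '[-1,-1,-1,-1,-1,-1]' --pt "0 -0.0015 0" --pt "0 -0.003 0" --pt "0 -0.0045 0" --pt "0 -0.006 0" --pt "0 -0.0075 0" --pt "0 -0.009 0" --twist '[0,0,0,0,0,0]'

```text
time_s: 6.18
ee_pos: [592.2, 13.4, 209.6]
tool_rot: [[0.393, 0.92, 0.004], [0.92, -0.393, 0.0], [0.002, 0.003, -1.0]]
ft_force: [1.8, -0.6, 0.8]
width: 0.1
```

```bash
python3 look.py 3
```

```text
6.17 [592.2  13.4 209.6] F [ 1.8 -0.6  0.8] 0.094728502977334
tcp unit x,y [17.2  0.9]
side [269.  175.1] 0.59
scene pts 120 27.8
side pts 201 3.0
```

View pics/side3.png

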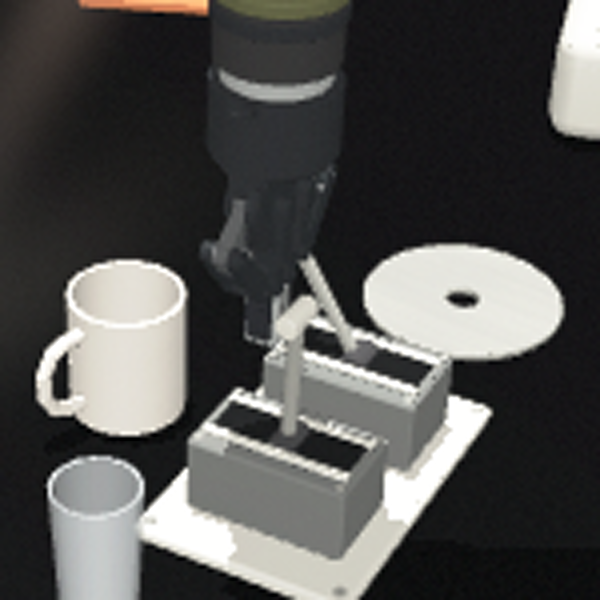

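View pics/wrist3.png

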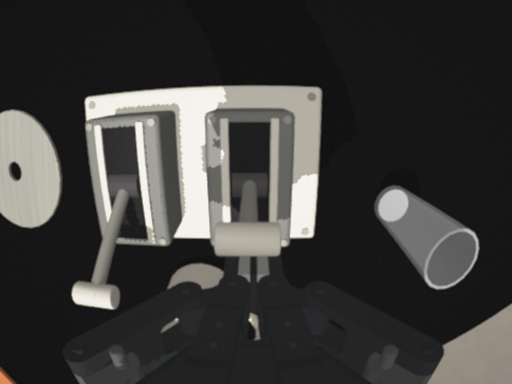

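Contact: the side and wrist views show the fingers against the bar, and the force is about 2 N. I'll keep pushing towards OFF slowly.

send_rows --claw '[-1,-1,-1,-1,-1,-1]' --pt "0 -0.0015 0" --pt "0 -0.003 0" --pt "0 -0.0045 0" --pt "0 -0.006 0" --pt "0 -0.0075 0" --pt "0 -0.009 0" --twist '[0,0,0,0,0,0]'

```text
time_s: 7.18
ee_pos: [583.6, 17.1, 209.6]
tool_rot: [[0.393, 0.92, 0.003], [0.92, -0.393, 0.0], [0.002, 0.003, -1.0]]
ft_force: [1.1, -1.5, -0.2]
width: -0.1
```

send_rows --claw '[-1,-1,-1,-1,-1,-1]' --pt "0 -0.0015 0" --pt "0 -0.003 0" --pt "0 -0.0045 0" --pt "0 -0.006 0" --pt "0 -0.0075 0" --pt "0 -0.009 0" --twist '[0,0,0,0,0,0]'

```text
time_s: 7.92
ee_pos: [575.2, 20.6, 209.5]
tool_rot: [[0.393, 0.92, 0.003], [0.92, -0.393, 0.0], [0.002, 0.003, -1.0]]
ft_force: [1.8, 0.4, -1.1]
width: 0.3
```

send_rows --claw '[-1,-1,-1,-1]' --pt "0 -0.001 0" --pt "0 -0.002 0" --pt "0 -0.003 0" --pt "0 -0.004 0" --twist '[0,0,0,0]'

```text
time_s: 8.43
ee_pos: [571.6, 22.2, 209.5]
tool_rot: [[0.393, 0.92, 0.003], [0.92, -0.393, 0.0], [0.002, 0.003, -1.0]]
ft_force: [2.4, -1.2, -0.9]
width: -0.0
```

send_rows --claw '[-1,-1,-1]' --pt "0 -0.001 0" --pt "0 -0.002 0" --pt "0 -0.002 0" --twist '[0,0,0]'

```text
time_s: 8.8
ee_pos: [569.6, 23.1, 209.5]
tool_rot: [[0.393, 0.92, 0.003], [0.92, -0.393, 0.001], [0.002, 0.002, -1.0]]
ft_force: [1.8, -0.8, -1.8]
width: -0.3
```

send_rows --claw '[-1,-1,-1]' --pt "0 -0.001 0" --pt "0 -0.002 0" --pt "0 -0.003 0" --twist '[0,0,0]'

```text
time_s: 9.18
ee_pos: [566.8, 24.3, 209.5]
tool_rot: [[0.393, 0.92, 0.003], [0.92, -0.393, 0.001], [0.002, 0.002, -1.0]]
ft_force: [1.5, -0.5, -0.8]
width: 0.3
```

send_rows --claw '[-1,-1,-1]' --pt "0 -0.001 0" --pt "0 -0.002 0" --pt "0 -0.003 0" --twist '[0,0,0]'

```text
time_s: 9.55
ee_pos: [564.0, 25.5, 209.5]
tool_rot: [[0.393, 0.92, 0.003], [0.92, -0.393, 0.001], [0.002, 0.003, -1.0]]
ft_force: [1.6, 0.6, -0.3]
width: -0.3
```

send_rows --claw '[-1,-1,-1]' --pt "0 -0.001 0" --pt "0 -0.002 0" --pt "0 -0.003 0" --twist '[0,0,0]'

```text
time_s: 9.93
ee_pos: [561.5, 26.6, 209.7]
tool_rot: [[0.393, 0.92, 0.004], [0.92, -0.393, 0.0], [0.002, 0.003, -1.0]]
ft_force: [3.9, -0.9, -1.9]
width: -0.1
```

```bash
python3 look.py 4
```

```text
9.93 [561.5  26.6 209.7] F [ 3.9 -0.9 -1.9] -0.10219526486080459
tcp unit x,y [-16.2   1. ]
side [279.1 180.7] 0.69
scene pts 122 -5.4
side pts 195 -28.0
```

View pics/side4.png

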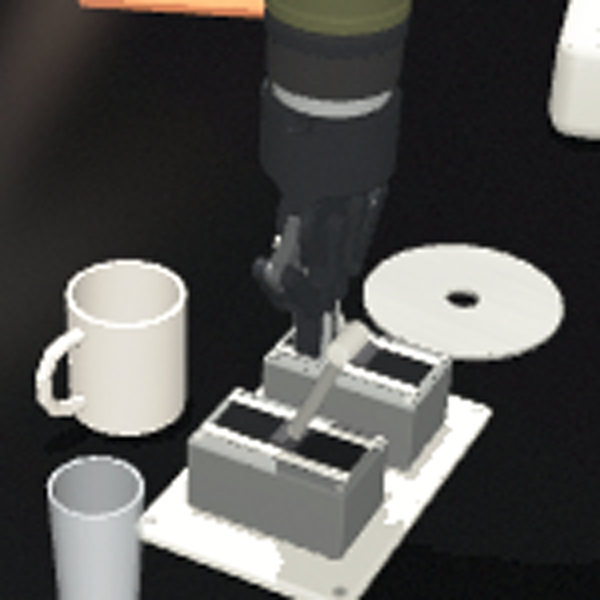

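The force is up to about 4 N, so camming has begun. I'll use finer steps.

send_rows --claw '[-1,-1,-1]' --pt "0 -0.0007 0" --pt "0 -0.0014 0" --pt "0 -0.002 0" --twist '[0,0,0]'

```text
time_s: 10.55
ee_pos: [560.1, 27.3, 209.9]
tool_rot: [[0.393, 0.92, 0.005], [0.92, -0.393, 0.0], [0.002, 0.004, -1.0]]
ft_force: [4.4, -1.4, 0.7]
width: -0.2
```

send_rows --claw '[-1,-1,-1]' --pt "0 -0.0007 0" --pt "0 -0.0014 0" --pt "0 -0.002 0" --twist '[0,0,0]'

```text
time_s: 10.92
ee_pos: [558.7, 27.9, 210.0]
tool_rot: [[0.393, 0.92, 0.006], [0.92, -0.393, -0.0], [0.002, 0.005, -1.0]]
ft_force: [5.4, -1.7, -0.7]
width: 0.2
```

send_rows --claw '[-1,-1,-1]' --pt "0 -0.0007 0" --pt "0 -0.0014 0.0005" --pt "0 -0.002 0.0005" --twist '[0,0,0]'

```text
time_s: 11.3
ee_pos: [557.3, 28.6, 209.8]
tool_rot: [[0.393, 0.919, 0.007], [0.92, -0.393, -0.001], [0.002, 0.007, -1.0]]
ft_force: [5.6, -1.8, -1.3]
width: 0.1
```

send_rows --claw '[-1,-1,-1]' --pt "0 -0.0007 0" --pt "0 -0.0014 0.0005" --pt "0 -0.002 0.0005" --twist '[0,0,0]'

```text
time_s: 11.68
ee_pos: [555.7, 29.4, 209.5]
tool_rot: [[0.393, 0.919, 0.008], [0.92, -0.393, -0.001], [0.002, 0.007, -1.0]]
ft_force: [4.9, -1.0, -0.6]
width: -0.2
```

send_rows --claw '[-1,-1,-1]' --pt "0 -0.0007 0" --pt "0 -0.0014 0" --pt "0 -0.002 0" --twist '[0,0,0]'

```text
time_s: 12.05
ee_pos: [554.2, 30.1, 209.6]
tool_rot: [[0.393, 0.919, 0.008], [0.919, -0.393, -0.001], [0.002, 0.008, -1.0]]
ft_force: [4.2, -1.6, -1.4]
width: 0.1
```

send_rows --claw '[-1,-1,-1]' --pt "0 -0.0007 0" --pt "0 -0.0014 0" --pt "0 -0.002 0" --twist '[0,0,0]'

```text
time_s: 12.42
ee_pos: [552.5, 30.9, 209.7]
tool_rot: [[0.393, 0.919, 0.009], [0.919, -0.393, -0.001], [0.003, 0.009, -1.0]]
ft_force: [5.9, -1.0, -2.2]
width: 0.1
```

send_rows --claw '[-1,-1,-1]' --pt "0 -0.0007 0" --pt "0 -0.0014 0.0005" --pt "0 -0.002 0.0005" --twist '[0,0,0]'

```text
time_s: 12.8
ee_pos: [550.7, 31.7, 209.2]
tool_rot: [[0.393, 0.919, 0.009], [0.919, -0.393, -0.001], [0.003, 0.009, -1.0]]
ft_force: [3.9, -1.6, -1.6]
width: 0.4
```

send_rows --claw '[-1,-1,-1]' --pt "0 -0.0007 0" --pt "0 -0.0014 0.0005" --pt "0 -0.002 0.0005" --twist '[0,0,0]'

```text
time_s: 13.18
ee_pos: [548.8, 32.5, 208.6]
tool_rot: [[0.393, 0.919, 0.009], [0.919, -0.393, -0.001], [0.003, 0.009, -1.0]]
ft_force: [5.1, -1.4, -0.5]
width: -0.5
```

send_rows --claw '[-1,-1,-1]' --pt "0 -0.0007 0" --pt "0 -0.0014 0" --pt "0 -0.002 0" --twist '[0,0,0]'

```text
time_s: 13.55
ee_pos: [547.0, 33.2, 208.4]
tool_rot: [[0.393, 0.919, 0.009], [0.919, -0.393, -0.001], [0.002, 0.009, -1.0]]
ft_force: [5.7, -1.8, -4.7]
width: 0.1
```

send_rows --claw '[-1,-1,-1]' --pt "0 -0.0007 0" --pt "0 -0.0014 0" --pt "0 -0.002 0" --twist '[0,0,0]'

```text
time_s: 13.92
ee_pos: [545.3, 33.9, 207.9]
tool_rot: [[0.393, 0.919, 0.009], [0.919, -0.393, -0.002], [0.002, 0.009, -1.0]]
ft_force: [5.2, -1.8, -5.1]
width: 0.1
```

```bash
python3 look.py 5
```

```text
13.93 [545.3  33.9 207.9] F [ 5.2 -1.8 -5.1] 0.10764166445446219
tcp unit x,y [-34.    1.3]
scene [237.1 159.1] 0.73
scene pts 139 -24.7
side pts 196 -44.7
```

View pics/side5.png

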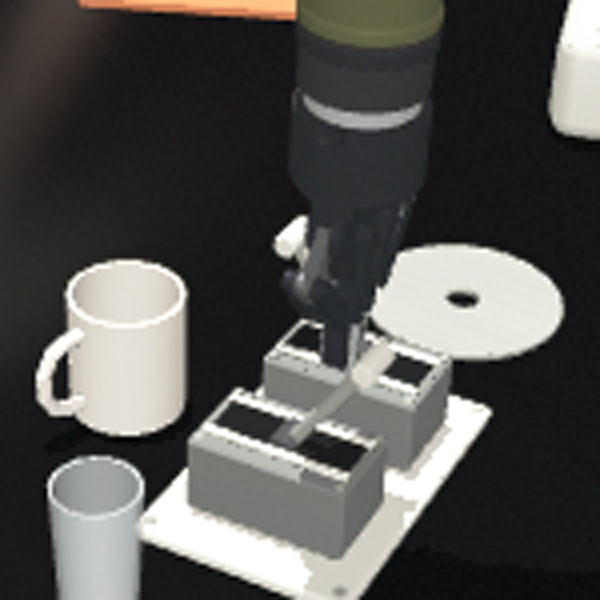

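The lever is well over towards OFF and the contact is still sound. I'll continue and descend along the arc to relieve the drag on the fingertip.

send_rows --claw '[-1,-1,-1]' --pt "0 -0.0005 0.0005" --pt "0 -0.001 0.001" --pt "0 -0.0015 0.0015" --twist '[0,0,0]'

```text
time_s: 14.55
ee_pos: [544.1, 34.5, 206.9]
tool_rot: [[0.393, 0.919, 0.01], [0.919, -0.393, -0.002], [0.002, 0.01, -1.0]]
ft_force: [3.9, -1.9, 4.4]
width: 0.1
```

send_rows --claw '[-1,-1,-1]' --pt "0 -0.0005 0.0004" --pt "0 -0.001 0.0008" --pt "0 -0.0015 0.001" --twist '[0,0,0]'

```text
time_s: 14.92
ee_pos: [543.4, 34.8, 206.6]
tool_rot: [[0.393, 0.919, 0.012], [0.919, -0.393, -0.002], [0.002, 0.012, -1.0]]
ft_force: [5.9, -3.3, 5.6]
width: -0.2
```

send_rows --claw '[-1,-1,-1]' --pt "0 -0.0005 0" --pt "0 -0.001 0" --pt "0 -0.0015 0" --twist '[0,0,0]'

```text
time_s: 15.3
ee_pos: [543.2, 34.9, 206.8]
tool_rot: [[0.394, 0.919, 0.014], [0.919, -0.394, -0.004], [0.002, 0.014, -1.0]]
ft_force: [7.9, -3.3, -0.9]
width: 0.2
```

send_rows --claw '[-1,-1,-1]' --pt "0 -0.0005 0" --pt "0 -0.001 0" --pt "0 -0.0015 0" --twist '[0,0,0]'

```text
time_s: 15.68
ee_pos: [542.9, 35.0, 206.8]
tool_rot: [[0.394, 0.919, 0.016], [0.919, -0.394, -0.005], [0.002, 0.017, -1.0]]
ft_force: [9.4, -4.2, -2.8]
width: 0.1
```

send_rows --claw '[-1,-1,-1]' --pt "0 -0.0005 0" --pt "0 -0.001 0" --pt "0 -0.001 0" --twist '[0,0,0]'

```text
time_s: 16.05
ee_pos: [542.9, 35.0, 206.8]
tool_rot: [[0.394, 0.919, 0.018], [0.919, -0.394, -0.006], [0.001, 0.019, -1.0]]
ft_force: [7.3, -3.2, -0.7]
width: 0.0
```

```bash
python3 look.py 6
```

```text
16.05 [542.9  35.  206.8] F [ 7.3 -3.2 -0.7] 0.014898191469488054
tcp unit x,y [-36.6   1.4]
scene [235.2 162.8] 0.71
side [286.3 187.4] 0.48
bar [530.1  38.8 136.5] err 1.3 unit [-49.9  -0.2] ang -0.59
scene pts 146 -27.6
side pts 195 -47.1
```

View pics/side6.png

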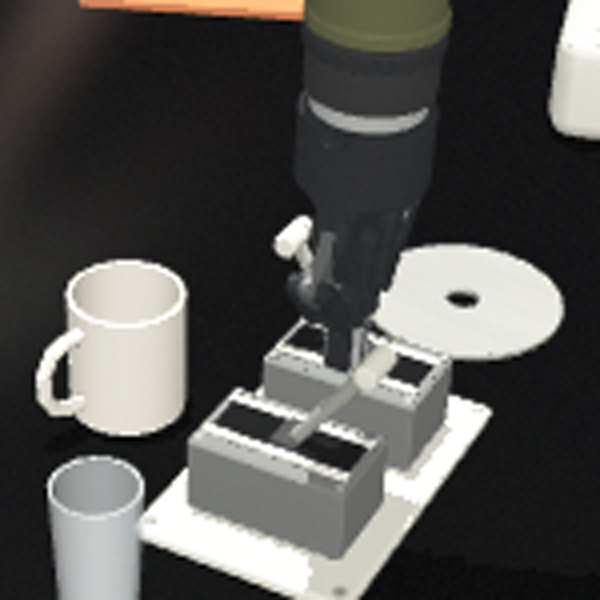

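View pics/wrist6.png

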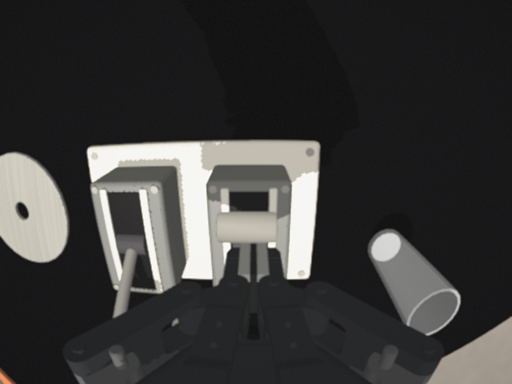

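send_rows --claw '[-1,-1,-1,-1]' --pt "0 -0.0006 0" --pt "0 -0.0012 0" --pt "0 -0.0016 0" --pt "0 -0.0017 0" --twist '[0,0,0,0]'

```text
time_s: 16.8
ee_pos: [542.7, 35.2, 206.8]
tool_rot: [[0.395, 0.919, 0.021], [0.919, -0.395, -0.008], [0.001, 0.022, -1.0]]
ft_force: [9.6, -4.5, -2.2]
width: 0.4
```

The lever is held on a firm stop: 10.6 N and no further motion, at about -0.6 rad. Now I'll back off, go up and over, and come down on the OFF side.

send_rows --claw '[-1,-1,-1,-1,-1,-1,-1,-1]' --pt "0 0.008 0" --pt "0 0.012 0" --pt "0 0.012 -0.035" --pt "0 0.012 -0.07" --pt "0 0.005 -0.07" --pt "0 -0.03 -0.07" --pt "0 -0.06 -0.07" --pt "0 -0.06 -0.07" --twist '[0,0,0,0,0,0,0,0]'

```text
time_s: 17.8
ee_pos: [483.2, 59.9, 274.1]
tool_rot: [[0.393, 0.919, 0.017], [0.919, -0.393, -0.007], [-0.0, 0.019, -1.0]]
ft_force: [0.7, 0.1, 0.8]
width: -0.3
```

```bash
python3 look.py 7
```

```text
17.8 [483.2  59.9 274.1] F [0.7 0.1 0.8] -0.257509800182711
tcp unit x,y [-101.3    0.8]
side [284.9 188.8] 0.73
scene pts 128 -45.9
side pts 82 -55.7
```

View pics/side7.png

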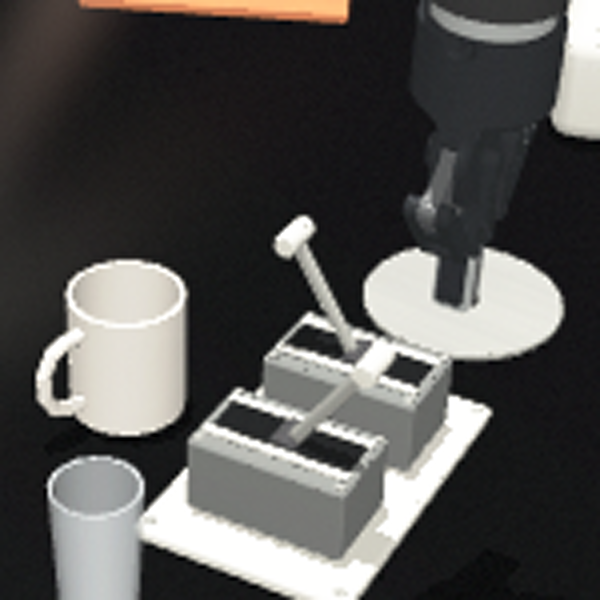

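View pics/scene7.png

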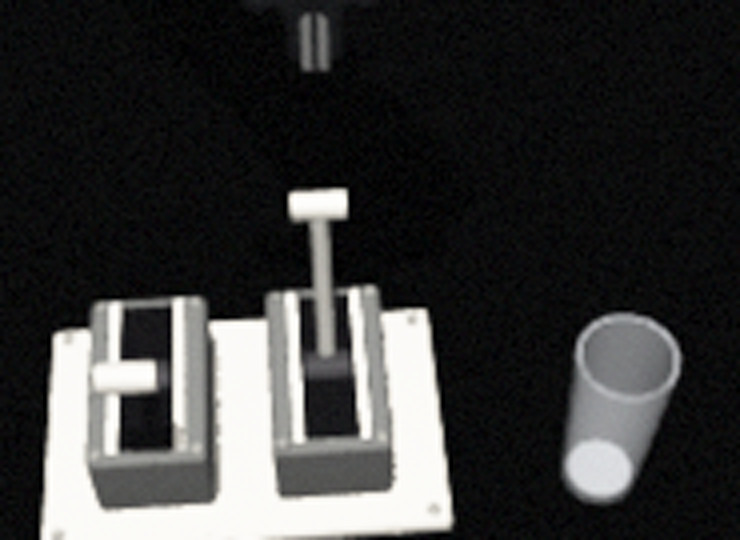

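Both views show the lever staying OFF and the fingers clear on the OFF side. I'll descend and push towards ON.

send_rows --claw '[-1,-1,-1,-1,-1,-1,-1]' --pt "0 0.001 0.03" --pt "0 0.001 0.06" --pt "0 0.001 0.068" --pt "0 0.006 0.068" --pt "0 0.011 0.068" --pt "0 0.015 0.068" --pt "0 0.018 0.068" --twist '[0,0,0,0,0,0,0]'

```text
time_s: 18.92
ee_pos: [505.2, 51.4, 208.2]
tool_rot: [[0.395, 0.918, 0.022], [0.919, -0.395, -0.008], [0.002, 0.023, -1.0]]
ft_force: [-0.8, 0.2, -0.4]
width: -0.1
```

send_rows --claw '[-1,-1,-1,-1,-1,-1,-1,-1]' --pt "0 0.002 0" --pt "0 0.004 0" --pt "0 0.006 0" --pt "0 0.008 0" --pt "0 0.01 0" --pt "0 0.012 0" --pt "0 0.014 0" --pt "0 0.016 0" --twist '[0,0,0,0,0,0,0,0]'

```text
time_s: 19.92
ee_pos: [520.1, 45.0, 208.6]
tool_rot: [[0.395, 0.918, 0.022], [0.919, -0.395, -0.008], [0.002, 0.023, -1.0]]
ft_force: [-2.8, 1.5, 2.8]
width: -0.1
```

```bash
python3 look.py 8
```

```text
19.93 [520.1  45.  208.6] F [-2.8  1.5  2.8] -0.1212312847334128
tcp unit x,y [-61.5   1.6]
scene [215.9 215.8] 0.72
side [284.3 183.8] 0.57
bar [559.4 -46.5  67.1] err 58.7 unit [ 10.7 -67. ] ang 1.128
scene pts 240 -40.4
side pts 172 -59.3
```

View pics/side8.png

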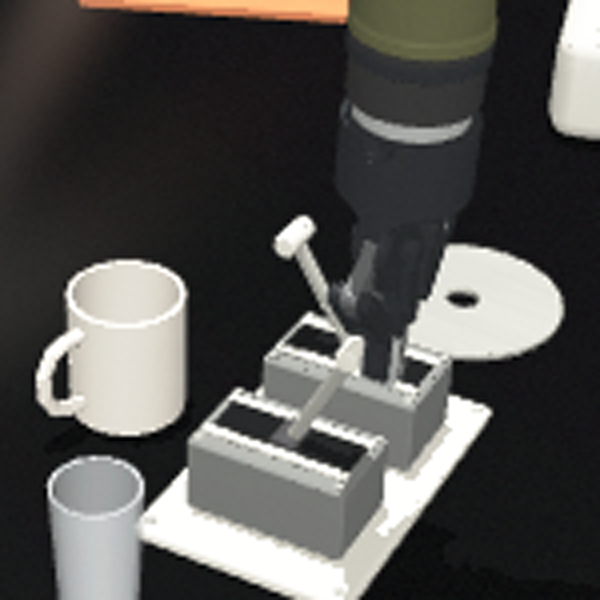

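send_rows --claw '[-1,-1,-1,-1,-1,-1,-1,-1]' --pt "0 0.0025 0" --pt "0 0.005 0" --pt "0 0.0075 0" --pt "0 0.01 0" --pt "0 0.0125 0" --pt "0 0.015 0" --pt "0 0.0175 0" --pt "0 0.02 0" --twist '[0,0,0,0,0,0,0,0]'

```text
time_s: 21.18
ee_pos: [538.8, 37.0, 209.1]
tool_rot: [[0.395, 0.918, 0.022], [0.919, -0.395, -0.008], [0.002, 0.024, -1.0]]
ft_force: [-1.7, 1.2, 1.8]
width: -0.2
```

send_rows --claw '[-1,-1,-1,-1,-1,-1,-1,-1]' --pt "0 0.0025 0" --pt "0 0.005 0" --pt "0 0.0075 0" --pt "0 0.01 0" --pt "0 0.0125 0" --pt "0 0.015 0" --pt "0 0.0175 0" --pt "0 0.02 0" --twist '[0,0,0,0,0,0,0,0]'

```text
time_s: 22.18
ee_pos: [557.4, 29.0, 209.6]
tool_rot: [[0.395, 0.918, 0.023], [0.919, -0.395, -0.008], [0.002, 0.024, -1.0]]
ft_force: [-0.9, 0.7, 1.5]
width: -0.0
```

Lever is about upright now. I'll take the catch zone in careful steps.

send_rows --claw '[-1,-1,-1,-1,-1,-1]' --pt "0 0.001 0" --pt "0 0.002 0" --pt "0 0.003 0" --pt "0 0.004 0" --pt "0 0.005 0" --pt "0 0.006 0" --twist '[0,0,0,0,0,0]'

```text
time_s: 22.92
ee_pos: [563.0, 26.6, 209.7]
tool_rot: [[0.395, 0.918, 0.023], [0.919, -0.395, -0.008], [0.002, 0.024, -1.0]]
ft_force: [-2.1, 0.7, 1.4]
width: 0.1
```

send_rows --claw '[-1,-1,-1,-1]' --pt "0 0.001 0" --pt "0 0.002 0" --pt "0 0.003 0" --pt "0 0.004 0" --twist '[0,0,0,0]'

```text
time_s: 23.42
ee_pos: [566.7, 25.0, 209.8]
tool_rot: [[0.395, 0.918, 0.023], [0.919, -0.395, -0.008], [0.002, 0.024, -1.0]]
ft_force: [-1.6, 0.8, 1.0]
width: 0.1
```

send_rows --claw '[-1,-1,-1,-1]' --pt "0 0.001 0" --pt "0 0.002 0" --pt "0 0.003 0" --pt "0 0.004 0" --twist '[0,0,0,0]'

```text
time_s: 23.92
ee_pos: [570.3, 23.4, 209.7]
tool_rot: [[0.395, 0.918, 0.022], [0.919, -0.395, -0.008], [0.002, 0.023, -1.0]]
ft_force: [-0.1, 0.8, -0.2]
width: 0.1
```

send_rows --claw '[-1,-1,-1,-1,-1,-1]' --pt "0 0.0012 0" --pt "0 0.0024 0" --pt "0 0.0036 0" --pt "0 0.0048 0" --pt "0 0.006 0" --pt "0 0.0072 0" --twist '[0,0,0,0,0,0]'

```text
time_s: 24.68
ee_pos: [576.9, 20.5, 209.8]
tool_rot: [[0.395, 0.918, 0.022], [0.919, -0.395, -0.008], [0.001, 0.023, -1.0]]
ft_force: [-1.6, 1.0, -0.4]
width: 0.1
```

send_rows --claw '[-1,-1,-1,-1,-1,-1]' --pt "0 0.0012 0" --pt "0 0.0024 0" --pt "0 0.0036 0" --pt "0 0.0048 0" --pt "0 0.006 0" --pt "0 0.0072 0" --twist '[0,0,0,0,0,0]'

```text
time_s: 25.42
ee_pos: [583.6, 17.6, 210.0]
tool_rot: [[0.395, 0.918, 0.022], [0.919, -0.395, -0.008], [0.001, 0.023, -1.0]]
ft_force: [-2.4, 0.9, -1.0]
width: 0.1
```

```bash
python3 look.py 9
```

```text
25.43 [583.6  17.6 210. ] F [-2.4  0.9 -1. ] 0.149562351783247
tcp unit x,y [7.6 1.4]
scene [240.4 187.3] 0.53
side [255.3 176.1] 0.48
bar [603.2  16.4 148.2] err 3.5 unit [26.1  8. ] ang 0.294
scene pts 214 27.4
side pts 171 9.4
```

View pics/side9.png

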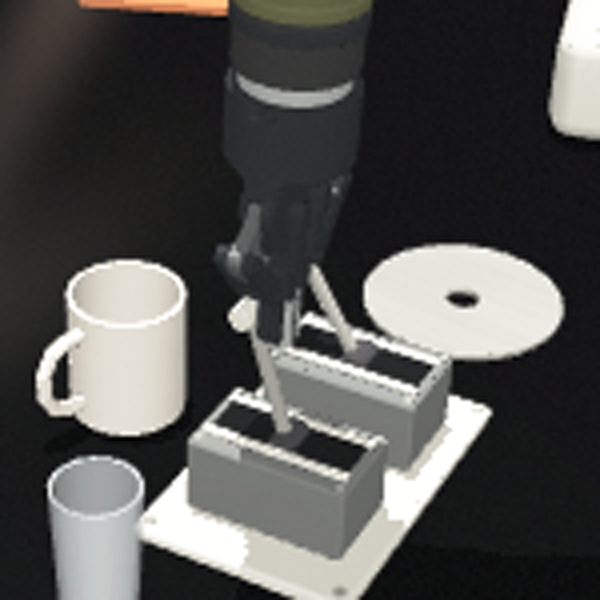

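The lever is moving freely through the catch zone, at about +0.29. Continuing to the ON stop.

send_rows --claw '[-1,-1,-1,-1,-1,-1,-1]' --pt "0 0.0012 0" --pt "0 0.0024 0" --pt "0 0.0036 0.0005" --pt "0 0.0048 0.0005" --pt "0 0.006 0.001" --pt "0 0.0072 0.001" --pt "0 0.0084 0.001" --twist '[0,0,0,0,0,0,0]'

```text
time_s: 26.55
ee_pos: [591.4, 14.2, 209.2]
tool_rot: [[0.395, 0.918, 0.022], [0.919, -0.395, -0.008], [0.001, 0.024, -1.0]]
ft_force: [-1.6, 1.7, -1.1]
width: 0.3
```

send_rows --claw '[-1,-1,-1,-1,-1,-1,-1]' --pt "0 0.0012 0" --pt "0 0.0024 0" --pt "0 0.0036 0.0005" --pt "0 0.0048 0.0005" --pt "0 0.006 0.001" --pt "0 0.0072 0.001" --pt "0 0.0084 0.001" --twist '[0,0,0,0,0,0,0]'

```text
time_s: 27.42
ee_pos: [599.2, 10.9, 208.5]
tool_rot: [[0.395, 0.918, 0.022], [0.919, -0.395, -0.008], [0.001, 0.024, -1.0]]
ft_force: [-1.5, 0.2, -0.5]
width: 0.1
```

send_rows --claw '[-1,-1,-1,-1]' --pt "0 0.001 0" --pt "0 0.002 0" --pt "0 0.003 0" --pt "0 0.004 0" --twist '[0,0,0,0]'

```text
time_s: 27.92
ee_pos: [603.0, 9.3, 208.6]
tool_rot: [[0.395, 0.918, 0.022], [0.919, -0.395, -0.008], [0.001, 0.024, -1.0]]
ft_force: [-1.7, 1.2, -1.1]
width: -0.1
```

send_rows --claw '[-1,-1,-1]' --pt "0 0.0007 0" --pt "0 0.0014 0" --pt "0 0.002 0" --twist '[0,0,0]'

```text
time_s: 28.3
ee_pos: [604.5, 8.6, 208.3]
tool_rot: [[0.395, 0.918, 0.021], [0.919, -0.395, -0.008], [0.001, 0.023, -1.0]]
ft_force: [-2.7, 1.0, -3.7]
width: -0.2
```

send_rows --claw '[-1,-1,-1]' --pt "0 0.0005 0" --pt "0 0.001 0" --pt "0 0.0015 0" --twist '[0,0,0]'

```text
time_s: 28.68
ee_pos: [605.6, 8.0, 208.1]
tool_rot: [[0.395, 0.918, 0.021], [0.919, -0.395, -0.008], [0.001, 0.022, -1.0]]
ft_force: [-2.9, 1.2, -2.0]
width: -0.1
```

send_rows --claw '[-1,-1,-1]' --pt "0 0.0005 0" --pt "0 0.001 0" --pt "0 0.0015 0" --twist '[0,0,0]'

```text
time_s: 29.05
ee_pos: [606.8, 7.4, 208.0]
tool_rot: [[0.395, 0.918, 0.02], [0.919, -0.395, -0.008], [0.001, 0.022, -1.0]]
ft_force: [-4.6, 2.3, -2.8]
width: 0.0
```

send_rows --claw '[-1,-1,-1]' --pt "0 0.0005 0" --pt "0 0.001 0" --pt "0 0.0015 0" --twist '[0,0,0]'

```text
time_s: 29.42
ee_pos: [607.3, 7.1, 207.8]
tool_rot: [[0.395, 0.918, 0.018], [0.919, -0.395, -0.007], [0.001, 0.02, -1.0]]
ft_force: [-6.4, 2.7, -1.3]
width: -0.0
```

send_rows --claw '[-1,-1,-1]' --pt "0 0.0005 0" --pt "0 0.001 0" --pt "0 0.0015 0" --twist '[0,0,0]'

```text
time_s: 29.8
ee_pos: [607.5, 7.0, 207.7]
tool_rot: [[0.395, 0.919, 0.016], [0.919, -0.395, -0.006], [0.001, 0.017, -1.0]]
ft_force: [-9.0, 3.5, 1.0]
width: 0.0
```

```bash
python3 look.py 10
```

```text
29.8 [607.5   7.  207.7] F [-9.   3.5  1. ] 0.009020963408929817
tcp unit x,y [33.8  1.1]
scene [238.9 199.9] 0.58
side [245.2 176.2] 0.45
bar [626.    3.5 138.6] err 9.1 unit [52.2  5.2] ang 0.598
scene pts 247 48.8
side pts 171 32.6
```

View pics/side10.png

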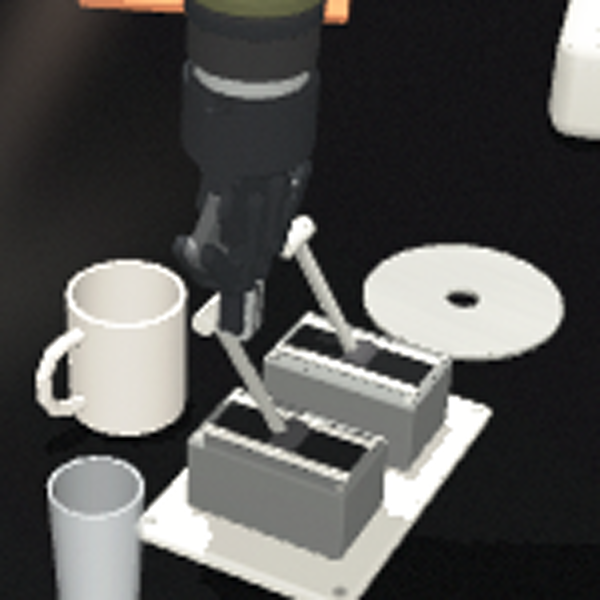

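The lever is on the ON stop: 9.7 N, no more motion, and parallel to the live lever. Backing off and rising.

send_rows --claw '[-1,-1,-1,-1,-1,-1,-1,-1]' --pt "0 -0.008 0" --pt "0 -0.025 0" --pt "0 -0.04 0" --pt "0 -0.04 -0.04" --pt "0 -0.04 -0.09" --pt "0 -0.08 -0.12" --pt "0 -0.12 -0.12" --pt "0 -0.12 -0.12" --twist '[0,0,0,0,0,0,0,0]'

```text
time_s: 31.05
ee_pos: [493.8, 55.7, 327.0]
tool_rot: [[0.393, 0.919, 0.018], [0.919, -0.393, -0.006], [0.002, 0.019, -1.0]]
ft_force: [0.9, -0.3, 0.4]
width: -0.4
```

Run:
```python
from look import *
S=look("11")
C=np.array([576,19.3]);X=np.array([.919,-.394]);Y=np.array([.394,.919])
for k in S:
    p=cloud(S[k]);z=p[...,2];q=p[...,:2]-C;ux=q@X;uy=q@Y
    for n,y0 in(("trip",0),("live",-100)):
        m=(z>130)&(z<152)&(abs(uy-y0)<22)&(ux>25)&(ux<75)
        print(k,n,m.sum(),np.round([np.median(ux[m]),np.median(uy[m]),z[m].max(),ux[m].max()],1))
```

```text
31.05 [493.8  55.7 327. ] F [ 0.9 -0.3  0.4] -0.44307173327817656
tcp unit x,y [-89.9   1.1]
scene [242.9 206.7] 0.69
side [244. 176.] 0.65
bar [634.6   2.9 134.3] err 3.7 unit [60.3  8. ] ang 0.695
scene pts 127 58.2
side pts 93 47.9
scene trip 127 [ 58.2  -0.3 150.1  63.1]
scene live 127 [  55.2 -100.3  151.8   60.1]
side trip 88 [ 48.5   3.2 150.5  59. ]
side live 78 [ 45.4 -97.2 151.8  56.6]
```

View pics/side11.png

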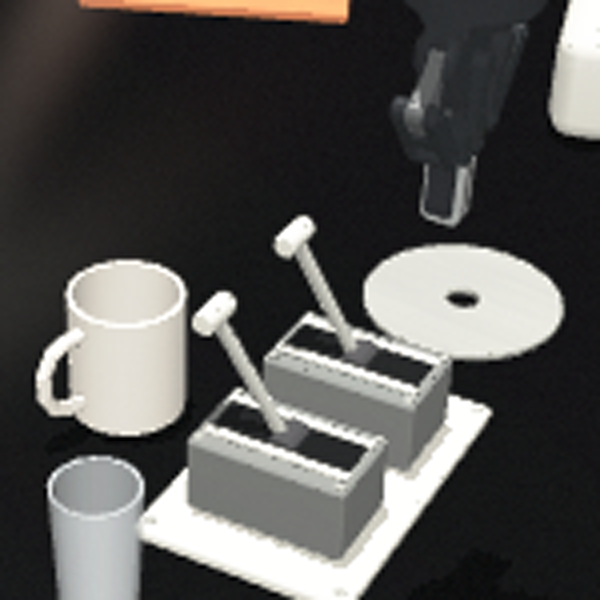

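View pics/scene11.png

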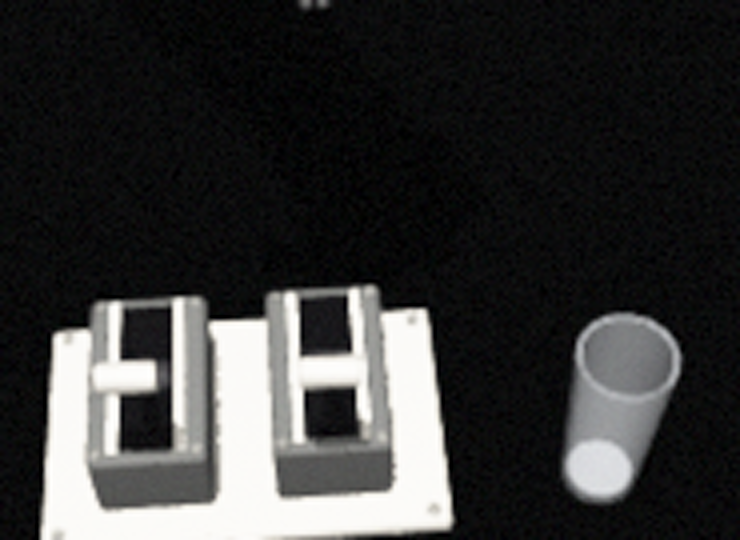

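The tripped lever now leans ON, about 3 mm farther than the live lever, which fits the 0.60 stop. The live lever, mug, pusher and disc look unmoved and the robot is clear, so I'm handing in.

```bash
python3 -c "
from workcell import order
print(order.close_job())"
```

```text
the job is handed in; nothing more can be done
None
```

The tripped lever is reset: it was pushed fully OFF to its stop, then thrown fully ON and let go. I handed the job in at about 31 s, inside the 51 s limit.

- **OFF:** I pushed it with the shut fingers. Camming resistance was about 4–6 N, then it came up against a firm stop at roughly -0.6 rad. Two pushes at the stop read about 10.5 N with almost no further movement.
- **ON:** From the other side it went through the catch zone with only about 2 N and reached the ON stop at 9.7 N. The highest push force I read was about 11 N, but readings come only at the end of each move.
- **Last checks:** With the arm clear and reading about 1 N (noise), the depth data put the tripped handle about 3 mm farther ON than the live one in both cameras. That fits the +0.60 stop. In the side and scene pictures the live lever, mug, pusher and disc look unmoved.
- **Disagreement:** The network's final point for the handle gave 0.695 rad, which is past the ON stop. Its two camera rays missed each other by 3.7 mm, so I trusted the depth comparison and the stop force instead.

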